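Index the marked block under the centre punch and hold it at the detent

ROBOT

A 6-joint arm with a two-finger parallel gripper is mounted at the origin on a cart in front of the work surface, level with it; the furniture and walls round the work are solid. World frame = base frame: x ahead of the robot, y to its left, z up, the work surface at z = 0. Lengths are in mm, angles in rad, forces in N, time in s.
With the tool pointing down it reaches from about 425 to 925 mm from the base axis. Payload 12.5 kg.
Tool frame: the origin (TCP) lies at the very end of the fingers, on their centre line; the grasp point (between the pads) lies robot.grip_point_offset behind it (robot.grip_point_offset is the distance from the TCP to the grasp point, in mm); z points along the fingers, y is the line along which they close (so a half turn about z gives the same grasp; the last joint's range is limited). The gripper opens to 85 mm and grips with 20 to 120 N. Pads are 22 mm wide; open, the fingers measure 114 mm over their backs; the gripper's body (76 mm by 85 mm) begins 54 mm behind the grasp point. The pads swing forward as they close: fully open they stand 13 mm farther back than shut.
Start: joints at [1.037, 0.491, 1.559, -0, 1.092, -0.106], TCP at [259.279, 568.7, 231.327] pointing down, gripper open.
Joint ranges: [-3.1, 3.1], [-0.84, 2.19], [0.05, 2.79], [-1.13, 4.28], [0.06, 2.93], [-2.69, 2.69]. Speed limits (rad/s): [2.22, 2.22, 2.79, 3.14, 3.14, 3.14].

INTERFACE

Orientations are given as a rotation vector (axis times angle).
In Python, from station import readout, get_image, camera_info, workorder, robot gives the robot as it stands.
- The arm moves only by the shell command python3 -m jog 'ROWS' [OPENING] [FORCE]. ROWS is JSON, one flat list of numbers, 6 for each row, row after row: the shift along the tool's x, y, z in m, then the turn, a rotation vector about the tool's x, y, z in degrees. A call has 1 to 12 rows; each row shifts and turns the commanded pose from where the row before left it, along the tool's axes as they then stand; what a row does not reach is not made up. A row lasts 1/10 s, in which the tool goes at most 50 mm and 8.59 degrees, less where a joint would pass 70% of its speed; a pose out of reach is approached as far as the arm can. A call with a gripper value outside its range is refused whole. OPENING is the finger opening in m, from 0 to 0.0854, set as the call begins (- or left out, the last holds). The fingers move at their own pace and stop on an object; FORCE is the grip in N (left out, the last holds). Time passes only in rows, so rows that do not move let the fingers close. It gives the time, the measured TCP pose, the force, the opening and the grip force at its end, in the units of the state.
- readout.state(): the state, without advancing time (a new reading comes with each control period).
- get_image(name): name is "side" or "top" or "wrist"; returns (picture, depth): 400x640x3 uint8, blue, green, red; 400x640 float32, mm along the optical axis (not along the pixel's ray), 0 where there is no reading.
- camera_info(name): a dict with "intrinsics" (3x3 intrinsics, pixels), "origin" and "rotation" of the camera in the world. Camera axes: x right, y up, looking along -z (the intrinsics and any distortion apply to the point x, -y, -z); pixel columns grow to the right and rows downward; lengths in mm; the calibration is good to about 2 mm. The wrist camera is an equidistant fisheye: a pixel r from the principal point sees the ray r / f radians off the axis. A picture is of the moment at which its call begins: read the wrist's pose just before it. camera_info takes no time and is no camera call; for the wrist camera it gives the pose at the moment of the call.
- workorder.sign_off(): hands the job in; it is judged then, once.
The state is a dict: "time": time; "joint_pos": joint angles; "dq": joint speeds; "joint_torque": joint torques, N m; "eef_pos": TCP position; "tool_rot": TCP orientation; "ft_force": force on the tool from outside, world axes, zero at the start; "torque": the same for the moment, N m; "opening": finger opening in mm; "grip_force": force on a finger pad.
Only numpy, scipy, OpenCV 4.12 (cv2) and the standard library are available. Lean on these libraries where they do the work, as an engineer would, in place of code of your own. Each camera call takes 0.05 s, during which the arm holds its last target. There are 200 camera calls.

TASK

Take the sliding carriage of the indexing jig by its upright knob and slide it along the rail until the pencilled cross on the wooden block sits under the pointed centre punch (not under the hollow drill bush) and the carriage's ball detent has dropped into the notch there. Finish while still holding the knob, carriage at rest in that notch; do not let go. Keep the arm and the gripper off the punch and bush brackets, and leave the loose tools lying around alone.

Things in the scene. Friction and masses are not known exactly. Their poses are not given: they have to be found in the camera images.
- jig: fixed jig: aluminium base plate 165 x 330 x 8 mm with a steel rail, turned by up to 17 degrees. Origin on the worktop under the rail's middle; y along the rail, -x toward the robot, z up. A steel index bar (12 mm wide, top 22 mm above the worktop, 55 mm from the rail on the -x side) has three cross notches 9.7 mm wide at y = -60, 0, +60 mm
- carriage (a joint): carriage's place along the rail in m, growing toward the jig's +y; end stops at -0.085 and 0.085. A sprung 12 mm ball under its front arm drops 2.5 mm into a notch at -0.060, 0 and +0.060. Sliding takes 3 to 5 N; the ball draws it in within 4 mm of a notch; pushing out takes 10 to 14 N. At the outer notches the cross is exactly under one or other tool, at the middle one under neither
- knob: upright black cylindrical knob on the carriage's front arm, 22 mm diameter, top 90 mm above the worktop; its 28 mm foot flange is 9 mm high and stands on the arm plate, 38 mm above the worktop. Origin at the centre of its foot, axes as the jig's. It lies 98 mm from the rail's centre line on the robot's side; the tool brackets reach no nearer than 86 mm to its line of travel
- knob_grip (a point): point on the knob's axis to grip at, 34 mm above its foot, 72 mm above the worktop; pinch it from above, best with the fingers closing along the rail
- mark (a point): centre of the pencilled cross (20 mm) on top of the wooden block (62 x 110 x 38 mm) clamped on the carriage, 76 mm above the worktop, 20 mm off the knob's line toward the jig's +y; moves with the carriage
- punch_station: fixed grey bracket on the jig, column behind the rail and arm over it, 148 mm tall, carrying the pointed steel centre punch (12 mm thick, top 183 mm above the worktop). Origin on the worktop straight below the punch, axes as the jig's. It stands at the left or the right place, the bush at the other
- punch_tip (a point): the downward point of the centre punch, 86 mm above the worktop, 10 mm above the block's top
- bush_station: like bracket carrying the hollow steel drill bush (24 mm outside, 12 mm bore) instead of a punch, 120 mm away along the rail; origin on the worktop straight below the bush
- bush_mouth (a point): centre of the bush's lower end, 108 mm above the worktop
- spanner: loose bystander, steel spanner 169 mm long, 7 mm thick, lying near the front edge of the worktop; origin under its middle
- screwdriver: loose bystander, stubby screwdriver 98 mm long, 31 mm thick, lying left of the jig; origin under its middle
- tape_measure: loose bystander, tape measure 34 x 68 x 58 mm left of the jig; origin under its middle
- tape_coil: loose bystander, roll of black tape 59 mm across, 19 mm high, lying flat right of the jig; origin under its middle

How it is judged (in metres and radians):
On the way, in this order (a step that is already met when the one before it is completed fails the run):
1. the knob is gripped while the cross is still away from the punch (contact force between the fingers and knob above 3 N and distance between the grasp point and knob_grip below 0.035 m and horizontal distance between mark and punch_tip above 0.01 m), for 0.1 s.
2. the cross is under the punch point, ball in the notch, carriage at rest, knob held (horizontal distance between mark and punch_tip below 0.002 m and velocity of joint carriage between -0.005 and 0.005 m/s and contact force between the fingers and knob above 3 N), for 0.3 s.
At the end, for the whole second after the job is handed in: The cross is within 2 mm (horizontally) of the punch point, so the ball sits in that notch, the carriage is at rest (under 5 mm/s), and the fingers still hold the knob: over 3 N of contact, the grasp point within 35 mm of the grip point (all of step 2 and distance between the grasp point and knob_grip below 0.035 m); the arm keeps its last pose, push and grip.
It fails at once if the arm or gripper touches the punch or bush bracket (contact force between any of the arm, the fingers and punch_station above 2 N or contact force between any of the arm, the fingers and bush_station above 2 N).
It fails at once if a loose tool is disturbed (distance of any of spanner, screwdriver, tape_measure, tape_coil from where it was at the start of the episode above 0.02 m).
It also fails if it takes over 32 s, if anything falls off the work surface, if the arm or the gripper's body presses on something with over 40 N, if the wrist force passes 120 N, or if a joint passes its speed limit or range.

## Working session

There is one attempt and no reset: what is moved stays moved. The work goes in short steps, Python scripts to look and compute and a shell command to move; the robot and the scene stay as the last step left them, time stands still between calls to the robot, and variables do not carry over. Pictures are saved under pics/ and viewed, at most 10 in all, crops included, and the job is handed in when it is done.

```bash
mkdir -p pics; python3 - <<'E'
from station import readout,get_image,camera_info,robot
import cv2,numpy as np
s=readout.state();print({k:np.round(s[k],3) for k in s});print(robot.grip_point_offset)
for n in("top","side"):
    i,d=get_image(n);cv2.imwrite(f"pics/{n}.png",i);np.savez(f"{n}.npz",i=i,d=d)
    c=camera_info(n);print(n,{k:np.round(c[k],3).tolist() if not isinstance(c[k],str) else c[k] for k in c})
E
```

```text
{'time': np.float64(0.0), 'joint_pos': array([ 1.037,  0.492,  1.559, -0.   ,  1.092, -0.106]), 'dq': array([ 0.002,  0.001, -0.002,  0.001,  0.001,  0.001]), 'joint_torque': array([ 2.0000e-03, -6.1846e+01, -2.6160e+01, -0.0000e+00,  4.0000e-03,
       -0.0000e+00]), 'eef_pos': array([259.166, 568.484, 230.715]), 'tool_rot': array([-6.67e-01, -3.07e+00,  2.00e-03]), 'ft_force': array([-0.252,  0.626,  0.902]), 'torque': array([ 0.034, -0.012,  0.038]), 'grip_force': np.float64(0.0), 'opening': np.float64(85.29)}
18.700000000000003
top {'intrinsics': [[455.091, 0.0, 322.739], [0.0, 455.091, 199.91], [0.0, 0.0, 1.0]], 'origin': [342.937, 13.536, 1345.144], 'rotation': [0.09, -0.104, -1.542]}
side {'intrinsics': [[427.979, 0.0, 324.967], [0.0, 427.979, 199.021], [0.0, 0.0, 1.0]], 'origin': [315.775, -1099.054, 738.79], 'rotation': [1.058, -0.066, -0.162]}
```

View pics/top.png

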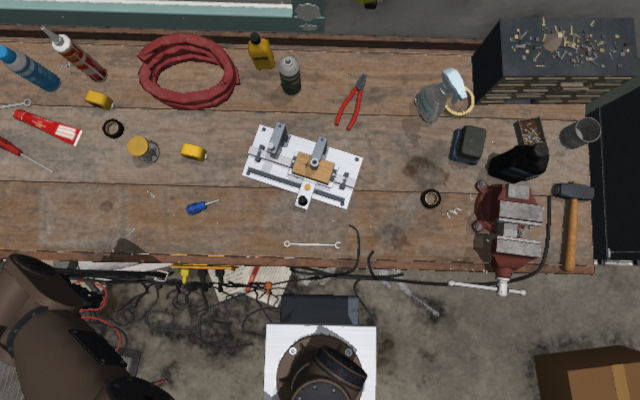

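View pics/side.png

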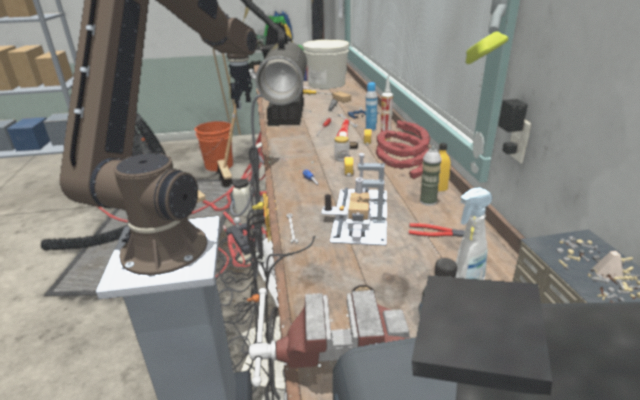

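The top view shows the jig around (303,165) with the knob near (303,200). The side view shows it around (355,210), with the knob near (327,202). I'll zoom in on both.

```bash
cat > h.py <<'E'
import numpy as np
from scipy.spatial.transform import Rotation as R
from station import camera_info
def ray(n,u,v):
    c=camera_info(n);K=np.array(c["intrinsics"]);Rm=np.array(c["rotation"])
    Rm=R.from_rotvec(Rm).as_matrix() if Rm.ndim==1 else Rm
    x=(u-K[0,2])/K[0,0];y=(v-K[1,2])/K[1,1]
    return np.array(c["origin"]),Rm@np.array([x,-y,-1])
def onz(n,u,v,z):
    o,d=ray(n,u,v);return o+d*(z-o[2])/d[2]
def ond(n,u,v,dep):
    o,d=ray(n,u,v);return o+d*dep
E
python3 - <<'E'
import numpy as np,cv2
t=np.load("top.npz")["i"];s=np.load("side.npz")["i"]
a=cv2.resize(t[115:215,235:370],None,fx=5.5,fy=5.5,interpolation=cv2.INTER_CUBIC)
b=cv2.resize(s[155:250,310:400],None,fx=6,fy=6,interpolation=cv2.INTER_CUBIC)
cv2.imwrite("pics/a.png",a);cv2.imwrite("pics/b.png",b)
E
```

```text
(no output)
```

View pics/a.png

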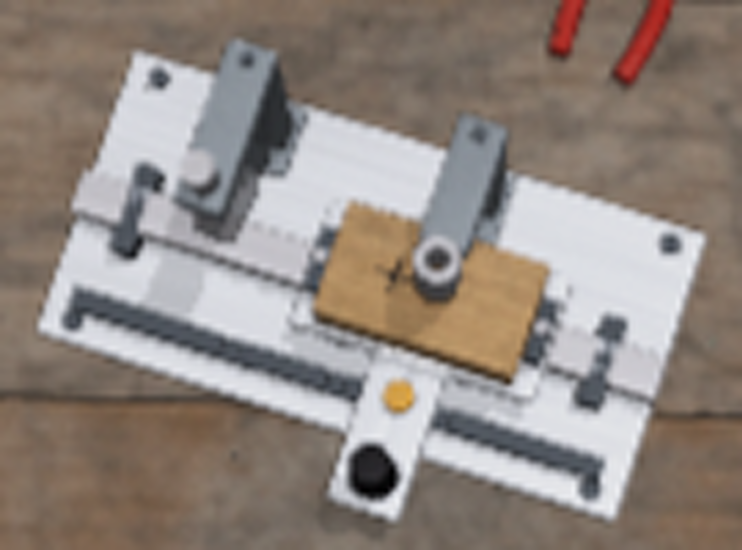

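View pics/b.png

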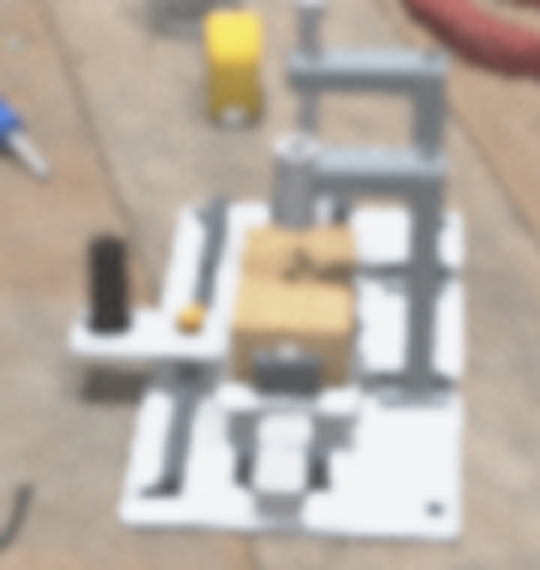

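Crop a (top) shows the solid punch on the left (+y) bracket at (202,168). The hollow bush is on the right bracket at (437,258), the cross at (393,272) and the knob top at (373,468). So the carriage has to go left. Next I'll measure these points.

```bash
python3 - <<'E'
import numpy as np,cv2
from h import *
z=np.load("top.npz");t,d=z["i"],z["d"]
F=lambda p:(235+(p[0]+.5)/5.5-.5,115+(p[1]+.5)/5.5-.5)
P=lambda p,zz:onz("top",*F(p),zz)
c=[P(p,8)[:2] for p in[(137,52),(705,235),(617,520),(38,330)]]
print("sizes",[np.linalg.norm(c[i]-c[(i+1)%4]) for i in range(4)])
ey=(c[0]-c[1]+c[3]-c[2]);ey/=np.linalg.norm(ey);ex=np.array([ey[1],-ey[0]]);yaw=np.degrees(np.arctan2(-ey[0],ey[1]));print("centre",np.mean(c,0),"yaw",yaw)
m=(t.max(2)<60).astype(np.uint8);m[:193]=0;m[208:]=0;m[:,:295]=0;m[:,312:]=0
M=cv2.moments(m,True);ku,kv=M["m10"]/M["m00"],M["m01"]/M["m00"];print("knob px",ku,kv,M["m00"])
k=onz("top",ku,kv,90)[:2]
print("depth knob z",ond("top",ku,kv,d[round(kv),round(ku)]))
pu=P((202,168),183)[:2];bu=P((437,258),183)[:2];mk=P((393,272),76)[:2]
c0=np.mean(c,0)
for n,p in(("knob",k),("punch",pu),("bush",bu),("mark",mk)):print(n,p,"jig",(p-c0)@ex,(p-c0)@ey)
# side cross-check of knob: top at crop b (108,242)
u,v=310+(108.5)/6-.5,155+(242.5)/6-.5;print("side knob",onz("side",u,v,90))
# bystander/any depth near approach
E
```

```text
sizes [np.float64(327.2388490827715), np.float64(163.7861778993723), np.float64(329.3432916543078), np.float64(163.10444424857593)]
centre [610.56753682  66.50029301] yaw -16.695821270485325
knob px 302.3114754098361 200.47540983606558 61.0
depth knob z [496.64293069  60.73101915  91.68465405]
knob [496.8495125   60.79444881] jig -107.28482901171735 -38.13543205285688
punch [628.7091909  142.65368221] jig -4.501293107603452 78.1549528787216
bush [588.34622035  29.99091732] jig -10.795739701937585 -41.354243111844006
mark [602.95443115  53.98658837] jig -3.697092904810884 -14.173344200850396
side knob [503.64977621  67.3332047   90.        ]
```

```bash
cat > go.py <<'E'
import sys,numpy as np
from scipy.spatial.transform import Rotation as R
from station import readout
s=readout.state();T=R.from_rotvec(s["tool_rot"]).as_matrix();p=np.array(s["eef_pos"])
t=np.array([float(a) for a in sys.argv[1:4]]);yaw=float(sys.argv[4])
a=np.radians(yaw);ey=np.array([-np.sin(a),np.cos(a),0])
best=None
for sg in(1,-1):
    Y=sg*ey;Z=np.array([0,0,-1.]);X=np.cross(Y,Z);D=np.c_[X,Y,Z]
    w=R.from_matrix(T.T@D).as_rotvec(degrees=True)
    if best is None or np.linalg.norm(w)<np.linalg.norm(best):best=w
print("t",s["time"],"pos",p.round(1),"j",np.round(s["joint_pos"],2),"F",np.round(s["ft_force"],1),"op",round(float(s["opening"]),1),"grip",round(float(s["grip_force"]),1))
print("shift tool mm",(T.T@(t-p)).round(1),"turn",best.round(2));print("ey in tool",(T.T@ey).round(4))
E
python3 go.py 500 63 225 -16.7
```

```text
t 0.1 pos [259.2 568.5 230.8] j [ 1.04  0.49  1.56 -0.    1.09 -0.11] F [ 0.3 -0.5 -1.2] op 85.3 grip 0.0
shift tool mm [-428.8 -360.     6.1] turn [-0.06 -0.01 -7.81]
ey in tool [ 0.1359  0.9907 -0.001 ]
```

```bash
python3 -m jog '[-0.02,-0.017,0,0,0,0,-0.036,-0.03,0,0,0,0,-0.038,-0.032,0,0,0,0,-0.038,-0.032,0,0,0,0,-0.038,-0.032,0,0,0,0,-0.038,-0.032,0,0,0,0,-0.038,-0.032,0,0,0,0,-0.038,-0.032,0,0,0,0,-0.038,-0.032,0,0,0,0,-0.038,-0.032,0,0,0,0,-0.038,-0.032,0,0,0,0,-0.02,-0.017,0,0,0,0]' 0.0854 60
python3 -m jog '[0,0,0,0,0,-4,0,0,0,0,0,-3.8,0,0,0,0,0,0,0,0,0,0,0,0]'
python3 - <<'E'
from station import get_image,camera_info
import cv2,numpy as np
c=camera_info("wrist");i,d=get_image("wrist");cv2.imwrite("pics/w.png",i);np.savez("w.npz",i=i,d=d,K=c["intrinsics"],o=c["origin"],r=c["rotation"]);print(c)
E
python3 go.py 500 63 225 -16.7
```

```text
time: 1.3
eef_pos: [494.6, 71.9, 231.1]
tool_rot: [0.67, 3.069, -0.0]
ft_force: [0.2, 0.8, 0.0]
opening: 85.5
grip_force: 0.0
time: 1.7
eef_pos: [493.5, 75.1, 231.2]
tool_rot: [-0.459, -3.108, -0.0]
ft_force: [-0.7, -0.0, -0.1]
opening: 85.2
grip_force: 0.0
{'intrinsics': array([[309.70691629,   0.        , 326.18343921],
       [  0.        , 309.70691629, 198.73487068],
       [  0.        ,   0.        ,   1.        ]]), 'origin': array([422.23665109,  96.06340875, 374.43837008]), 'rotation': array([-0.25405387, -0.18725857,  1.26675373])}
t 1.75 pos [493.5  75.2 231.2] j [ 0.02  0.31  1.86  0.    0.97 -1.26] F [-0.7 -0.7 -0.1] op 85.3 grip 0.0
shift tool mm [-9.8 -9.8  6.2] turn [ 0.   -0.01 -0.09]
ey in tool [0.0016 1.     0.    ]
```

View pics/w.png

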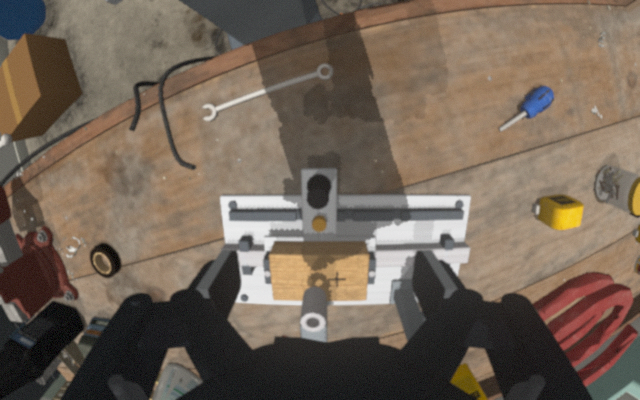

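The wrist view shows the knob near (318,190), the cross at (338,279) and the bush at (314,320), with the rail horizontal in the picture. I'll locate the knob from the depth image and the cross by ray.

```bash
python3 - <<'E'
import numpy as np
from scipy.spatial.transform import Rotation as R
w=np.load("w.npz");i,d,K,o,r=w["i"],w["d"],w["K"],w["o"],w["r"]
Rm=R.from_rotvec(r).as_matrix()
def rays(u,v):
    x,y=np.array(u)-K[0,2],np.array(v)-K[1,2];rr=np.hypot(x,y)+1e-9;th=rr/K[0,0]
    k=np.tan(th)/rr;return np.stack([x*k,-y*k,-np.ones_like(k)],-1)@Rm.T
v,u=np.mgrid[168:212,298:340];dd=d[v,u];P=o+rays(u,v)*dd[...,None]
q=P[(i[v,u].max(2)<60)&(dd>0)]
top=q[(q[:,2]>82)&(q[:,2]<98)];side=q[(q[:,2]>50)&(q[:,2]<82)]
print("top",len(top),top.min(0),top.max(0),np.median(top,0),"mid",(top.min(0)+top.max(0))/2);print("side",len(side))
def onz(u,v,z):
    g=rays(u,v);return o+g*(z-o[2])/g[2]
a=np.radians(-16.7);ey=np.array([-np.sin(a),np.cos(a)]);ex=np.array([ey[1],-ey[0]])
mk=onz(338.,279.,76);print("mark",mk)
k=np.mean(top,0);print("mean",k,"mark-knob jig",(mk-k)[:2]@ex,(mk-k)[:2]@ey)
x=top[:,:2]@ex;y=top[:,:2]@ey;print("extents",np.ptp(x),np.ptp(y))
kk=(x.min()+x.max())/2*ex+(y.min()+y.max())/2*ey;print("centre",kk)
E
python3 go.py 500 63 225 -16.7 | tail -2
```

```text
top 353 [491.21784741  53.59245167  82.04650391] [510.95137308  73.13354165  92.70547095] [500.08035516  63.44590333  90.48347615] mid [501.08461024  63.36299666  87.37598743]
side 150
mark [602.68265668  54.9135982   76.        ]
mean [500.24588158  63.48252333  90.0843763 ] mark-knob jig 100.57861826471303 21.22877569177975
extents 19.464542075543534 18.331282814280485
centre [501.09111205  63.14489831]
shift tool mm [-9.8 -9.8  6.2] turn [ 0.   -0.01 -0.09]
ey in tool [0.0016 1.     0.    ]
```

Knob axis is at (500, 63), and the mark-to-knob offset of 100.6 / 21.2 mm agrees with the given 98 / 20. Descending and gripping.

```bash
python3 -m jog '[-0.01,-0.01,0.01,0,0,0,0,0,0.03,0,0,0,0,0,0.03,0,0,0,0,0,0.03,0,0,0,0,0,0.025,0,0,0,0,0,0.02,0,0,0,0,0,0.015,0,0,0,0,0,0.01,0,0,0,0,0,0.006,0,0,0,0,0,0,0,0,0]'
python3 go.py 500 63 55 -16.7
python3 -m jog '[0,0,0,0,0,0,0,0,0,0,0,0,0,0,0,0,0,0,0,0,0,0,0,0,0,0,0,0,0,0,0,0,0,0,0,0,0,0,0,0,0,0,0,0,0,0,0,0]' 0.0 60
python3 go.py 500 63 55 -16.7
```

```text
time: 2.75
eef_pos: [500.2, 62.4, 54.7]
tool_rot: [-0.457, -3.107, 0.0]
ft_force: [-0.2, -0.4, -0.7]
opening: 85.6
grip_force: 0.0
t 2.75 pos [500.2  62.4  54.7] j [-0.01  0.59  2.01  0.    0.54 -1.29] F [-0.2 -0.4 -0.7] op 85.6 grip 0.0
shift tool mm [ 0.4  0.5 -0.3] turn [-0.01 -0.05 -0.03]
ey in tool [ 5.e-04  1.e+00 -2.e-04]
time: 3.55
eef_pos: [500.5, 62.7, 55.9]
tool_rot: [0.456, 3.107, 0.0]
ft_force: [-0.6, 1.5, 6.6]
opening: 20.6
grip_force: 58.4
t 3.55 pos [500.5  62.7  55.9] j [-0.01  0.59  2.01  0.    0.54 -1.29] F [-0.6  1.5  6.6] op 20.6 grip 58.4
shift tool mm [0.6 0.2 0.9] turn [ 0.02  0.05 -0.01]
ey in tool [2.e-04 1.e+00 4.e-04]
```

Knob gripped (20.6 mm opening, 58 N). Sliding toward +y, using the middle notch as a reference.

```bash
python3 -m jog '[0,0.004,0,0,0,0,0,0.006,0,0,0,0,0,0.006,0,0,0,0,0,0.004,0,0,0,0,0,0.003,0,0,0,0,0,0,0,0,0,0]'
python3 go.py 500 63 55 -16.7
for k in 1 2 3 4 5 6 7; do python3 -m jog '[0,0.002,0,0,0,0,0,0,0,0,0,0]' | sed -n '2p;4p' ; done
python3 go.py 500 63 55 -16.7
```

```text
time: 4.15
eef_pos: [507.2, 84.9, 55.9]
tool_rot: [0.456, 3.107, 0.001]
ft_force: [-1.1, 2.2, 6.1]
opening: 20.5
grip_force: 58.7
t 4.15 pos [507.2  84.9  55.9] j [ 0.04  0.59  1.99  0.    0.56 -1.24] F [-1.1  2.2  6.1] op 20.5 grip 58.7
shift tool mm [  0.6 -23.    0.9] turn [0.03 0.05 0.  ]
ey in tool [-0.e+00  1.e+00  5.e-04]
eef_pos: [507.7, 86.7, 55.9]
ft_force: [0.0, 1.6, 6.0]
eef_pos: [508.3, 88.5, 55.9]
ft_force: [-1.5, 0.6, 6.3]
eef_pos: [508.9, 90.5, 55.9]
ft_force: [0.1, 2.0, 6.0]
eef_pos: [509.4, 92.4, 55.9]
ft_force: [-1.3, 0.6, 6.2]
eef_pos: [510.0, 94.4, 55.9]
ft_force: [0.0, 0.9, 5.9]
eef_pos: [510.7, 96.5, 55.9]
ft_force: [0.0, 3.9, 5.6]
eef_pos: [511.2, 98.3, 55.9]
ft_force: [-0.7, 3.0, 6.4]
t 5.55 pos [511.2  98.3  55.9] j [ 0.06  0.6   1.97  0.    0.57 -1.22] F [-0.7  3.   6.4] op 20.4 grip 59.0
shift tool mm [  0.6 -37.    0.9] turn [ 0.03  0.05 -0.  ]
ey in tool [0.e+00 1.e+00 5.e-04]
```

```bash
for k in 1 2 3 4 5 6; do python3 -m jog '[0,0.001,0,0,0,0,0,0.001,0,0,0,0]' | sed -n '2p;4p' ; done
python3 go.py 500 63 55 -16.7
```

```text
eef_pos: [511.4, 99.4, 55.9]
ft_force: [-3.1, -12.9, 8.0]
eef_pos: [511.9, 100.7, 55.9]
ft_force: [-3.5, -12.3, 7.9]
eef_pos: [512.6, 103.3, 55.9]
ft_force: [-2.2, -4.4, 6.7]
eef_pos: [513.3, 105.4, 55.9]
ft_force: [-1.7, -3.9, 5.9]
eef_pos: [513.9, 107.3, 55.9]
ft_force: [-1.9, -3.4, 6.9]
eef_pos: [514.5, 109.2, 55.9]
ft_force: [-1.9, -3.2, 6.0]
t 6.75 pos [514.5 109.2  55.9] j [ 0.08  0.61  1.96 -0.    0.58 -1.2 ] F [-1.9 -3.2  6. ] op 20.2 grip 59.2
shift tool mm [  0.5 -48.4   0.9] turn [-0.    0.03 -0.01]
ey in tool [ 2.e-04  1.e+00 -0.e+00]
```

The middle notch was passed at TCP y≈98, so the punch notch should be near y≈156, about 48.5 mm further on.

```bash
python3 -m jog '[0,0.003,0,0,0,0,0,0.005,0,0,0,0,0,0.006,0,0,0,0,0,0.006,0,0,0,0,0,0.006,0,0,0,0,0,0.005,0,0,0,0,0,0.005,0,0,0,0,0,0.003,0,0,0,0,0,0.002,0,0,0,0,0,0,0,0,0,0]'| sed -n '2p;4p'
for k in 1 2 3 4 5; do python3 -m jog '[0,0.001,0,0,0,0,0,0,0,0,0,0]' | sed -n '2p;4p' ; done
python3 go.py 528.4 155.8 55 -16.7
```

```text
eef_pos: [526.4, 149.0, 55.9]
ft_force: [-1.4, 1.3, 6.1]
eef_pos: [526.6, 149.8, 55.9]
ft_force: [-0.5, 0.2, 5.1]
eef_pos: [526.9, 150.7, 55.9]
ft_force: [-1.3, 1.0, 6.3]
eef_pos: [527.2, 151.7, 55.9]
ft_force: [-0.7, 1.1, 5.8]
eef_pos: [527.5, 152.8, 55.9]
ft_force: [-0.4, 1.9, 4.3]
eef_pos: [527.8, 153.8, 55.9]
ft_force: [-0.3, 1.0, 6.0]
t 8.75 pos [527.8 153.8  55.9] j [ 0.16  0.63  1.9   0.    0.61 -1.12] F [-0.3  1.   6. ] op 20.4 grip 59.2
shift tool mm [0.  2.1 0.9] turn [ 0.04  0.05 -0.01]
ey in tool [1.e-04 1.e+00 6.e-04]
```

```bash
for k in 1 2 3 4; do python3 -m jog '[0,0.0005,0,0,0,0,0,0,0,0,0,0]' | sed -n '2p;4p' ; done
python3 go.py 528.4 155.8 55 -16.7
```

```text
eef_pos: [527.9, 154.2, 55.9]
ft_force: [-0.8, 1.0, 6.0]
eef_pos: [528.1, 154.7, 55.9]
ft_force: [-1.4, 0.6, 4.9]
eef_pos: [528.3, 155.2, 55.9]
ft_force: [-0.0, 1.5, 5.2]
eef_pos: [528.4, 155.7, 55.9]
ft_force: [-1.1, 1.1, 5.1]
t 9.55 pos [528.4 155.7  55.9] j [ 0.17  0.63  1.9   0.    0.61 -1.11] F [-1.1  1.1  5.1] op 20.0 grip 59.2
shift tool mm [0.  0.1 0.9] turn [ 0.03  0.04 -0.01]
ey in tool [1.e-04 1.e+00 6.e-04]
```

```bash
for k in 1 2 3 4; do python3 -m jog '[0,0.0005,0,0,0,0,0,0,0,0,0,0]' | sed -n '2p;4p;6p' ; done
```

```text
eef_pos: [528.4, 156.0, 55.9]
ft_force: [-1.7, -0.5, 5.8]
grip_force: 59.2
eef_pos: [528.5, 156.2, 55.9]
ft_force: [-2.1, -2.7, 6.3]
grip_force: 59.3
eef_pos: [528.6, 156.5, 55.9]
ft_force: [-1.6, -4.3, 6.9]
grip_force: 59.3
eef_pos: [528.7, 156.7, 55.9]
ft_force: [-2.6, -7.1, 6.9]
grip_force: 59.4
```

```bash
python3 - <<'E'
from station import get_image,camera_info
import cv2,numpy as np
for n in("top","wrist"):
    c=camera_info(n);i,d=get_image(n);np.savez(f"{n}2.npz",i=i,d=d,K=c["intrinsics"],o=c["origin"],r=c["rotation"])
    cv2.imwrite(f"pics/{n}2.png",i if n=="wrist" else cv2.resize(i[115:215,235:370],None,fx=5.5,fy=5.5,interpolation=cv2.INTER_CUBIC))
E
```

```text
(no output)
```

View pics/wrist2.png

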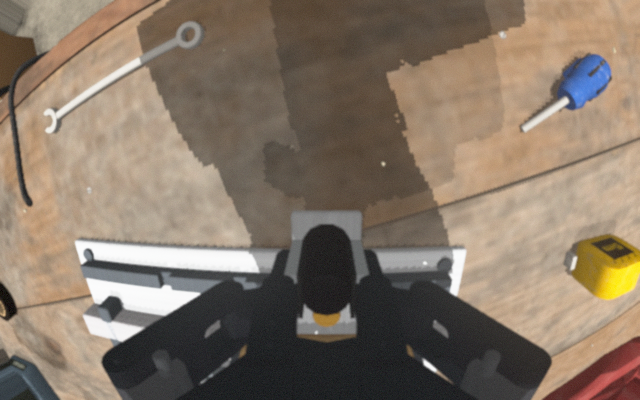

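The wrist view shows the knob at (327,270) held between the fingers; the gripper hides the block. The force rise starting at y≈156 is the far wall of the notch. I'll back off that push and check from the side.

```bash
python3 -m jog '[0,-0.0007,0,0,0,0,0,-0.0006,0,0,0,0,0,0,0,0,0,0,0,0,0,0,0,0,0,0,0,0,0,0,0,0,0,0,0,0]'; python3 - <<'E'
from station import get_image
import cv2
i,d=get_image("side");cv2.imwrite("pics/s3.png",cv2.resize(i[155:250,310:400],None,fx=6,fy=6,interpolation=cv2.INTER_CUBIC))
E
python3 go.py 528.4 155.9 55 -16.7
```

```text
time: 11.05
eef_pos: [528.5, 156.1, 55.9]
tool_rot: [0.456, 3.108, 0.0]
ft_force: [-1.7, -0.8, 5.3]
opening: 20.3
grip_force: 59.2
t 11.1 pos [528.5 156.1  55.9] j [ 0.17  0.63  1.9  -0.    0.61 -1.11] F [-0.7 -0.7  6.1] op 20.3 grip 59.2
shift tool mm [ 0.1 -0.2  0.9] turn [ 0.02  0.04 -0.01]
ey in tool [2.e-04 1.e+00 3.e-04]
```

View pics/s3.png

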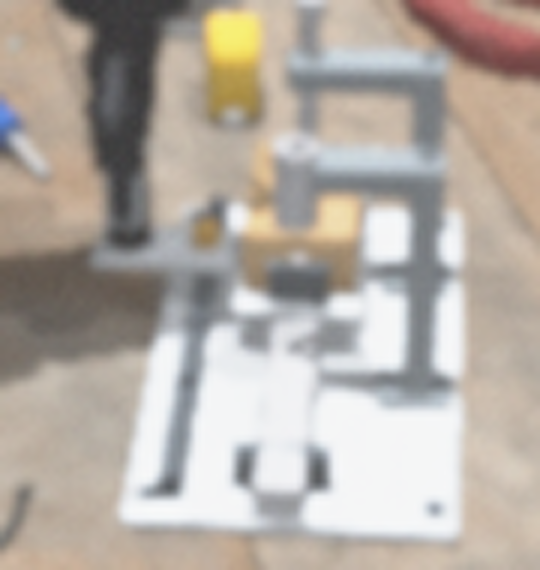

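View pics/top2.png

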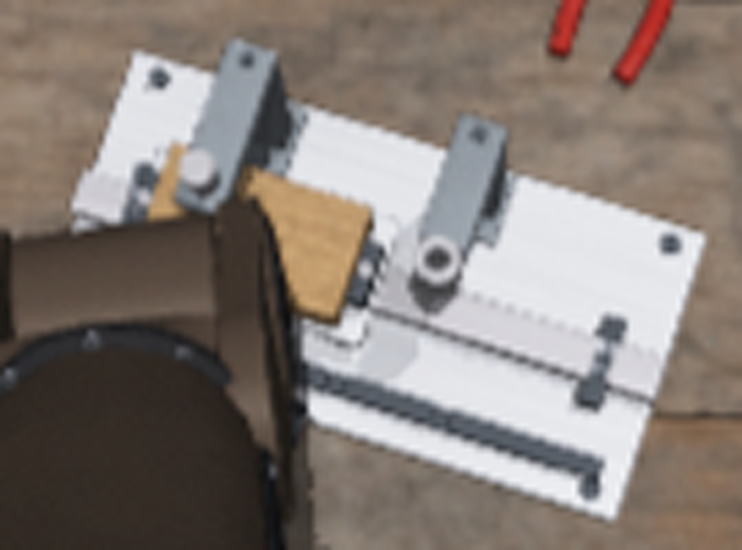

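The block corner in the top view moved from (517,380) to (338,322), about 95 mm, which fits the roughly 93 mm needed. The block is now under the punch bracket and the knob is held.

```bash
python3 -m jog '[0,0,0,0,0,0,0,0,0,0,0,0,0,0,0,0,0,0,0,0,0,0,0,0,0,0,0,0,0,0]'; python3 -c "
from station import workorder;print(workorder.sign_off())"
```

```text
time: 11.6
eef_pos: [528.5, 156.1, 55.9]
tool_rot: [0.456, 3.108, 0.0]
ft_force: [-1.2, -1.3, 6.6]
opening: 20.1
grip_force: 59.2
the job is handed in; nothing more can be done
None
```

I slid the carriage into the punch-side notch and handed the job in at 11.6 s, still holding the knob at about 59 N; the cross under the punch was inferred from notch forces and travel, since the gripper hid it, and the hand-in returned no verdict.

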